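# Unlock the parts tumbler and hold its jog dial at the third click

### The arm

A 7-joint arm with a two-finger parallel gripper is mounted at the origin on the work surface. World frame = base frame: x ahead of the robot, y to its left, z up, the work surface at z = 0. Lengths are in m, angles in rad, forces in N, time in s.
With the tool pointing down it reaches from about 0.425 to 0.925 m from the base axis. Payload 6.8 kg.
Tool frame: the origin (TCP) lies at the very end of the fingers, on their centre line; the grasp point (between the pads) lies 19 mm behind it; z points along the fingers, y is the line along which they close (so a half turn about z gives the same grasp; the last joint's range is limited). The gripper opens to 85 mm and grips with 20 to 120 N. Pads are 22 mm wide; open, the fingers measure 114 mm over their backs; the gripper's body (76 mm by 85 mm) begins 54 mm behind the grasp point. The pads swing forward as they close: fully open they stand 13 mm farther back than shut.
Start: joints at [1.141, 0.477, 0.022, 1.555, -0.011, 1.109, -0.083], TCP at [0.213, -0.64, 0.231] pointing down, gripper open.
Joint ranges: [-2.96, 2.96], [-0.34, 2.1], [-1.41, 1.46], [0.24, 2.44], [-1.37, 4.51], [0.17, 1.92], [-2.96, 2.96]. Speed limits (rad/s): [2.39, 2.39, 3.14, 3.14, 3.14, 3.14, 3.14].

### API

Orientations are given as a rotation vector (axis times angle).
In Python, from bench import get_obs, viewer, r gives the robot as it stands. The module is installed in compiled form; this text tells all that it offers.
- The arm moves only by the tool play_rows, never from a script. Its argument "commands" is a list that holds one entry, the list of rows, each a list of 5 numbers: the gripper's target within -1 to 1 (shut at 1, half-way at 0, fully open at -1), then the shift along the tool's x, y, z scaled (see below), then the turn about the tool's z scaled (see below). A call has 1 to 12 rows; each row is the pose to reach, as a shift and turn from the pose commanded when the call began, along the tool's axes at that moment; what a row does not reach only later rows make up. The controller multiplies each number of a shift by 0.2 m and each number of a turn by pi/2 rad. A row lasts 1/12 s, in which the tool goes at most 41.7 mm and 7.16 degrees, less where a joint would pass 70% of its speed; a pose out of reach is approached as far as the arm can. A call with a number of a shift or a turn outside -1 to 1 is refused whole. A call with a gripper value outside its range is refused whole. The fingers move at their own pace and stop on an object; "grip_force" is the grip in N (left out, the last holds). Time passes only in rows, so rows that repeat a pose let the fingers close. It gives the time, the measured TCP pose, the force, the opening and the grip force at its end, in the units of the state.
- get_obs(): the state, without advancing time (a new reading comes with each control period).
- viewer.grab_frame(name): name is "scene" or "side" or "wrist"; returns a dict with "pixels" (384x512x3 uint8, red, green, blue), "fovy" (degrees; the focal length in pixels is half the picture's height over the tangent of half this angle, whatever the lens; pixels are square), "cx", "cy" (the principal point, pixels), "distortion" ([k1, k2, p1, p2, k3] as OpenCV has them; the pictures are not rectified), "world_to_cam" (4x4, takes a point from world to camera coordinates); the wrist camera has in their place "hand_eye" (4x4, takes a point from camera to tool coordinates, whose origin is the TCP and whose axes are the flange's). Camera axes: x right, y up, looking along -z (the intrinsics and any distortion apply to the point x, -y, -z); pixel columns grow to the right and rows downward; lengths in m; the calibration is good to about 2 mm. A picture is of the moment at which its call begins: read the wrist's pose just before it. There is no depth.
- r.hand_in(): hands the job in; it is judged then, once.
Trained networks look in a picture, given as the dict that the camera call returned (one of the last four; its "shot" number tells which), for a name from the list of things; names that differ only in an ending like _2 or _b are one class to them, and where a whole thing is asked for, a point or a joint stands for the part that bears it (a point fixed in the world has none). Each returns a list of dicts, best first, with "score" (0 to 1); they miss things now and then, are a little off and sometimes report something else, mostly with a low value. They report only what shows in the picture. A call takes as long as a camera call.
- viewer.trace(picture, thing): "pixels" (384x512 bool, what is visible of it) and "rect" ([left, top, right, bottom] in pixels, round what is visible of it).
The state is a dict: "clock": time; "joints": joint angles; "qvel": joint speeds; "tau": joint torques, N m; "tcp_pos": TCP position; "orientation": TCP orientation; "contact_force": force on the tool from outside, world axes, zero at the start; "moment": the same for the moment, N m; "grip_width": finger opening in m; "gripper_force": force on a finger pad.
Only numpy, scipy, OpenCV 4.12 (cv2) and the standard library are available. Lean on these libraries where they do the work, as an engineer would, in place of code of your own. Each camera call takes 0.05 s, during which the arm holds its last target. There are 200 camera calls.

### The job

The jog dial of the parts tumbler on the bench is locked for storage by a sliding steel bolt that a clamp knob holds fast. Loosen the clamp knob (anticlockwise), slide the bolt all the way back out of the dial and leave it there, then turn the spring-return dial clockwise past its first two clicks to the third and finish while still holding it there, because it springs back when let go. Leave the hammer, wrench, screwdriver and parts bin where they lie.

Things in the scene. Friction and masses are not known exactly. Their poses are not given: they have to be found in the camera images.
- tumbler: Parts tumbler, fixed on the bench. Grey case, local x -90 to 90, y -200 to 175 mm, flat top panel 85 mm above the bench; black drum beyond its +y end (y 190 to 353 mm, top 142 mm above the bench). Origin on the bench under the panel; z up. In line on the panel at x = 0: dial at y = 100, bolt's fin at y = 15, clamp knob on its bridge at y = -125 mm.
- dial_grip (a point): On the dial's vertical axis, 121 mm above the bench. Black disc 64 mm across (top 98 mm above the bench) with an upright bar 56 mm long, 14 mm thick, from 98 to 132 mm above the bench. Site x runs along the bar and turns with it, y across; at rest the bar lies along the tumbler's x. Two lugs on the rim towards the bolt form the slot for its nose (46 mm from the axis, 97 mm high).
- dial (a joint): Dial angle (rad), growing clockwise seen from above: 0 at rest, clicks at 0.42, 0.84 and 1.26 (third); hard stop just past the third, at 1.40. It springs back to 0 from everywhere: roughly 0.1 N m at the third click, at most 0.2 N m between clicks. While the bolt is forward it turns less than 0.1 rad.
- bolt_grip (a point): Grip point on the bolt's fin, 121 mm above the bench: upright steel fin 30 mm along the tumbler's x, 12 mm thick along its y, from 97 to 130 mm above the bench, on a flat steel bar 24 mm wide. The point's axes are the tumbler's.
- bolt (a joint): Travel of the bolt (m): 0 forward (nose in the dial's slot), growing as it slides along the tumbler's -y, away from the dial; 0.040 fully back (stop). About 2 N moves it when the clamp is loose; it is locked while the clamp is tight and stays where it is left.
- clamp_grip (a point): On the clamp knob's vertical axis, 139.5 mm above the bench: black bar 48 mm long, 12 mm thick, from 117.5 to 149.5 mm above the bench, on a collar over the bridge (52 by 34 mm, top 109 mm above the bench). Site x runs along the bar and turns with it; fully tight the bar lies along the tumbler's x.
- clamp (a joint): Angle of the clamp knob in rad, growing anticlockwise seen from above: 0 fully tight, bolt free from about 0.85, stop at 1.35. About 0.03 N m of friction; it stays where it is left.
- hammer: Claw hammer with a red steel head, lying loose on the bench on the tumbler's +x side; not to be moved.
- wrench: Steel wrench lying loose on the bench on the tumbler's -x side; not to be moved.
- screwdriver: Screwdriver with a yellow plastic handle, lying loose on the bench on the tumbler's -x side; not to be moved.
- bin: Clear open parts bin, 100 by 140 by 55 mm high, empty, loose on the bench on the tumbler's +x side; not to be moved.
- click3_mark (a point): Middle of the long white mark on the panel, 86 mm above the bench and 60 mm from the dial's axis: the white line on the -x half of the dial's bar points to it at the third click. Three short marks before it show rest, first and second click.

How it is judged:
By the outcome, as a careful person would: the job done as asked, in the order asked, and still so for the second after the job is handed in, while the arm keeps its last pose, push and grip.
It also fails if it takes over 64 s, if anything falls off the work surface, if the arm or the gripper's body presses on something with over 40 N, if the wrist force passes 120 N, or if a joint passes its speed limit or range.

## Working session

There is one attempt and no reset: what is moved stays moved. The work goes in short steps, Python scripts to look and compute and a tool call to move; the robot and the scene stay as the last step left them, time stands still between calls to the robot, and variables do not carry over. Pictures are saved under pics/ and viewed, at most 10 in all, crops included, and the job is handed in when it is done.

Besides the shell and the picture viewer there is one more tool, called after "Emit:" as a command line: name --argument value ..., lists and objects as JSON in quotes. play_rows: Moves the arm, as the interface text tells. Shifts and turns lie within -1 to 1; 1 stands for 0.2 m of shift or pi/2 rad of turn. Its arguments: {"type":"object","properties":{"commands":{"type":"array","items":{"type":"array","items":{"type":"array","items":{"type":"number","minimum":-1,"maximum":1}}}},"grip_force":{"type":"number"}},"required":["commands"]}

```bash
mkdir -p pics; cat > h.py <<'E'
import numpy as np, cv2
from scipy.spatial.transform import Rotation as R
from bench import get_obs, viewer, r
def K(p):
    f=p["pixels"].shape[0]/2/np.tan(np.radians(p["fovy"])/2)
    return np.array([[f,0,p["cx"]],[0,f,p["cy"]],[0,0,1.]]), np.array(p["distortion"],float)
def c2w(p,o=None):
    if "world_to_cam" in p: return np.linalg.inv(np.array(p["world_to_cam"]))
    T=np.eye(4);T[:3,:3]=R.from_rotvec(o["orientation"]).as_matrix();T[:3,3]=o["tcp_pos"]
    return T@np.array(p["hand_eye"])
def pix2w(p,uv,z,o=None):
    k,d=K(p);T=c2w(p,o)
    n=cv2.undistortPoints(np.array(uv,float).reshape(-1,1,2),k,d).reshape(-1,2)
    ray=np.c_[n[:,0],-n[:,1],-np.ones(len(n))]@T[:3,:3].T
    return T[:3,3]+ray*((z-T[2,3])/ray[:,2])[:,None]
def w2pix(p,X,o=None):
    k,d=K(p);W=np.linalg.inv(c2w(p,o));X=np.atleast_2d(X)
    c=X@W[:3,:3].T+W[:3,3]
    return cv2.projectPoints(c*[1,-1,-1],np.zeros(3),np.zeros(3),k,d)[0].reshape(-1,2)
def shot(name,fn):
    o=get_obs();p=viewer.grab_frame(name)
    cv2.imwrite(f"pics/{fn}.png",p["pixels"][:,:,::-1]);return p,o
E
python3 - <<'E'
from h import *
ps={n:shot(n,n+"0") for n in("scene","side")}
o=get_obs();print({k:np.round(v,3) for k,v in o.items()})
for n,(p,o) in ps.items():
    print(n,np.round(c2w(p)[:3,3],3))
    for t,z in(("dial_grip",.115),("bolt_grip",.115),("clamp_grip",.135),("tumbler",.085),("hammer",.01),("wrench",.005),("screwdriver",.01),("bin",.03)):
        for d in viewer.trace(p,t)[:1]:
            ys,xs=np.nonzero(d["pixels"]);c=(xs.mean(),ys.mean())
            print(t,round(d["score"],2),np.round(d["rect"]),np.round(pix2w(p,c,z)[0],3))
cv2.imwrite("pics/both.png",np.hstack([cv2.imread("pics/scene0.png"),cv2.imread("pics/side0.png")])[:,:,:])
im=cv2.imread("pics/both.png");cv2.imwrite("pics/both.png",cv2.resize(im,(800,300)))
E
```

```text
{'clock': np.float64(0.1), 'joints': array([ 1.141,  0.478,  0.022,  1.556, -0.012,  1.109, -0.083]), 'qvel': array([ 0.001, -0.003,  0.001, -0.002,  0.001,  0.001, -0.   ]), 'tau': array([ 5.0000e-03, -5.9775e+01,  1.6130e+00, -2.8195e+01,  1.3000e-02,
        5.0000e-03,  0.0000e+00]), 'tcp_pos': array([ 0.213, -0.64 ,  0.23 ]), 'orientation': array([-3.099e+00, -5.030e-01,  1.000e-03]), 'contact_force': array([ 0.199, -0.062,  0.521]), 'moment': array([-0.002,  0.017,  0.027]), 'gripper_force': np.float64(0.0), 'grip_width': np.float64(0.086)}
scene [ 1.232 -0.598  0.852]
dial_grip 0.84 [238. 143. 263. 173.] [0.514 0.089 0.115]
bolt_grip 0.86 [174. 161. 241. 208.] [ 0.517 -0.037  0.115]
clamp_grip 0.88 [174. 177. 192. 199.] [ 0.507 -0.126  0.135]
tumbler 0.78 [138. 105. 329. 262.] [0.534 0.01  0.085]
hammer 0.59 [191. 226. 305. 297.] [ 0.687 -0.094  0.01 ]
wrench 0.71 [113. 188. 161. 222.] [ 0.346 -0.194  0.005]
screwdriver 0.25 [194. 224. 303. 297.] [ 0.688 -0.091  0.01 ]
bin 0.66 [301. 161. 368. 224.] [0.693 0.207 0.03 ]
side [ 0.541 -0.615  0.854]
dial_grip 0.91 [214. 174. 240. 203.] [0.5   0.088 0.115]
bolt_grip 0.6 [219. 198. 234. 274.] [ 0.501 -0.044  0.115]
clamp_grip 0.57 [215. 242. 239. 260.] [ 0.501 -0.126  0.135]
tumbler 0.74 [187. 117. 268. 308.] [ 0.501 -0.017  0.085]
hammer 0.67 [293. 225. 324. 322.] [ 0.69  -0.096  0.01 ]
wrench 0.79 [157. 261. 174. 334.] [ 0.344 -0.161  0.005]
screwdriver 0.6 [167. 198. 174. 245.] [0.345 0.048 0.01 ]
bin 0.68 [272. 150. 313. 200.] [0.692 0.205 0.03 ]
```

View pics/scene0.png

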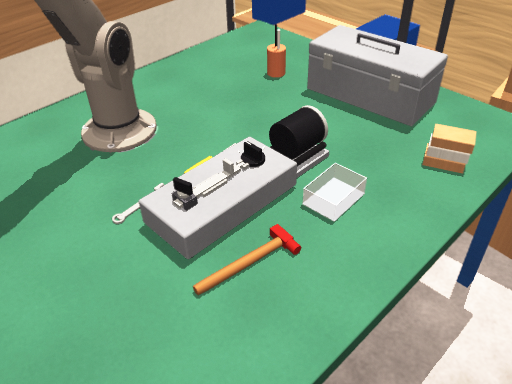

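The scene view shows the clamp knob at about (183,188), the fin at (232,166) and the dial at (253,155). The tumbler yaw is near 0 and its origin is near (0.503,-0.01). I'll move above it.

Emit:
play_rows --commands '[[[-1,0.765,-0.765,-0.1,0],[-1,0.765,-0.765,-0.1,0],[-1,0.765,-0.765,-0.1,0],[-1,0.765,-0.765,-0.1,0],[-1,0.765,-0.765,-0.1,0],[-1,0.765,-0.765,-0.1,0]]]'

```text
clock: 1.4
tcp_pos: [0.3147, -0.4406, 0.2522]
orientation: [-3.097, -0.516, -0.004]
contact_force: [0.7, 0.4, -0.2]
grip_width: 0.0851
gripper_force: 0.0
```

Emit:
play_rows --commands '[[[-1,0.765,-0.765,-0.1,0],[-1,0.765,-0.765,-0.1,0],[-1,0.765,-0.765,-0.1,0],[-1,0.765,-0.765,-0.1,0],[-1,0.765,-0.765,-0.1,0],[-1,0.765,-0.765,-0.1,0]]]'

```text
clock: 1.9
tcp_pos: [0.4106, -0.2468, 0.2724]
orientation: [-3.098, -0.517, -0.005]
contact_force: [0.6, 1.7, 0.0]
grip_width: 0.0852
gripper_force: 0.0
```

Emit:
play_rows --commands '[[[-1,0.7,-0.65,-0.1,0.205],[-1,0.7,-0.65,-0.1,0.205],[-1,0.7,-0.65,-0.1,0.205],[-1,0.7,-0.65,-0.1,0.205],[-1,0.7,-0.65,-0.1,0.205],[-1,0.7,-0.65,-0.1,0.205],[-1,0.7,-0.65,-0.1,0.205],[-1,0.7,-0.65,-0.1,0.205],[-1,0.7,-0.65,-0.1,0.205]]]'

```text
clock: 2.65
tcp_pos: [0.4981, -0.0874, 0.291]
orientation: [3.141, -0.004, -0.001]
contact_force: [0.3, 0.2, -0.5]
grip_width: 0.0857
gripper_force: 0.0
```

```bash
python3 - <<'E'
from h import *
p,o=shot("wrist","w1")
print(o["clock"],np.round(o["tcp_pos"],4),np.round(o["orientation"],3),np.round(o["joints"],2),np.round(c2w(p,o)[:3,3],3))
for t,z in(("dial_grip",.12),("bolt_grip",.12),("clamp_grip",.1495)):
  for d in viewer.trace(p,t)[:1]:
    ys,xs=np.nonzero(d["pixels"])
    print(t,round(d["score"],2),np.round(d["rect"]),np.round(pix2w(p,(xs.mean(),ys.mean()),z,o)[0],4))
E
```

```text
2.65 [ 0.4981 -0.0874  0.291 ] [ 3.141e+00 -4.000e-03 -1.000e-03] [ 0.35  0.16 -0.34  1.86  0.06  1.13 -1.58] [ 0.578 -0.088  0.432]
dial_grip 0.65 [ 70. 137. 141. 195.] [0.5058 0.0853 0.12  ]
bolt_grip 0.75 [127. 154. 310. 186.] [ 0.5064 -0.029   0.12  ]
clamp_grip 0.61 [273. 148. 300. 198.] [ 0.5056 -0.1198  0.1495]
```

View pics/w1.png

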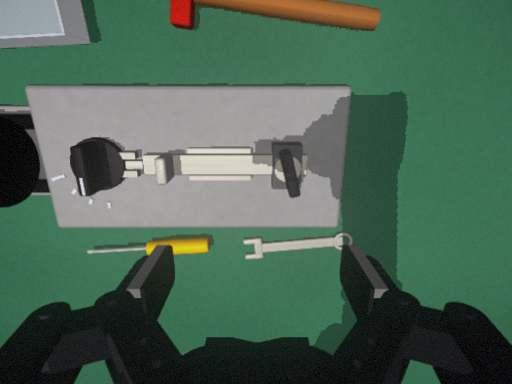

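```bash
python3 - <<'E'
import cv2
im=cv2.imread("pics/w1.png")[125:225,50:320];cv2.imwrite("pics/w1c.png",cv2.resize(im,None,fx=2.96,fy=2.96,interpolation=cv2.INTER_CUBIC))
E
```

```text
(no output)
```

View pics/w1c.png

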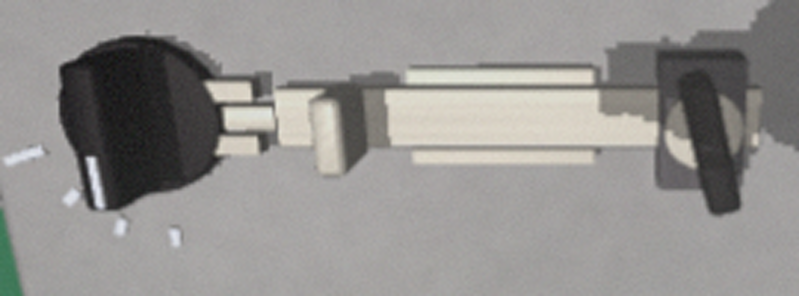

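The crop shows the clamp bar top from (283,150) to (295,196) in full-image pixels. The fin top runs (160,159)-(162,182) and the dial is at about (95,165).

```bash
python3 - <<'E'
from h import *
o=get_obs();p=viewer.grab_frame("wrist")
f=lambda a,z:np.round(pix2w(p,np.array(a)/2.96+[50,125],z,o),4).tolist()
print("clamp",f([[692,75],[724,210]],.1495))
print("fin",f([[325,98],[333,172]],.13))
print("dialwhite",f([[92,157],[98,207]],.132))
print("marks",f([[25,155],[71,197],[120,227],[175,237]],.086))
print("bar",f([[330,117],[640,117]],.097))
print("corners",np.round(pix2w(p,[[28,87],[58,226],[337,226],[350,87]],.085,o),4).tolist())
E
```

```text
clamp [[0.5271, -0.1143, 0.1495], [0.4792, -0.1268, 0.1495]]
fin [[0.5156, 0.0159, 0.13], [0.4878, 0.0159, 0.13]]
dialwhite [[0.4943, 0.1019, 0.132], [0.475, 0.1034, 0.132]]
marks [[0.4824, 0.1585, 0.086], [0.4638, 0.1432, 0.086], [0.4502, 0.125, 0.086], [0.4455, 0.1023, 0.086]]
bar [[0.501, 0.026, 0.097], [0.5007, -0.0987, 0.097]]
corners [[0.5874, 0.1696, 0.085], [0.4159, 0.174, 0.085], [0.4146, -0.1934, 0.085], [0.5874, -0.1934, 0.085]]
```

Emit:
play_rows --commands '[[[-0.5,0.022,0.173,0.3,-0.156],[-0.5,0.022,0.173,0.45,-0.156],[-0.5,0.022,0.173,0.55,-0.156],[-0.5,0.022,0.173,0.65,-0.156],[-0.5,0.022,0.173,0.75,-0.156],[-0.5,0.022,0.173,0.84,-0.156],[-0.5,0.022,0.173,0.84,-0.156],[-0.5,0.022,0.173,0.84,-0.156]]]'

```text
clock: 3.57
tcp_pos: [0.5025, -0.1205, 0.1229]
orientation: [-3.118, -0.383, 0.003]
contact_force: [0.8, -0.3, -0.4]
grip_width: 0.0639
gripper_force: 0.0
```

Emit:
play_rows --commands '[[[1,0,0,0,0],[1,0,0,0,0],[1,0,0,0,0],[1,0,0,0,0],[1,0,0,0,0],[1,0,0,0,0],[1,0,0,0,0],[1,0,0,0,0],[1,0,0,0,0],[1,0,0,0,0]]]' --grip_force 30

```text
clock: 4.4
tcp_pos: [0.5039, -0.1211, 0.1244]
orientation: [3.117, 0.382, 0.003]
contact_force: [-1.0, -2.9, 6.3]
grip_width: 0.0115
gripper_force: 34.2
```

```bash
python3 - <<'E'
from h import *
p,o=shot("side","s1")
q=viewer.grab_frame("scene")
a=p["pixels"][130:300,150:320];b=q["pixels"][90:260,120:290]
cv2.imwrite("pics/s1.png",cv2.resize(np.hstack([a,b]),(800,400),interpolation=cv2.INTER_CUBIC)[:,:,::-1])
E
```

```text
(no output)
```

View pics/s1.png

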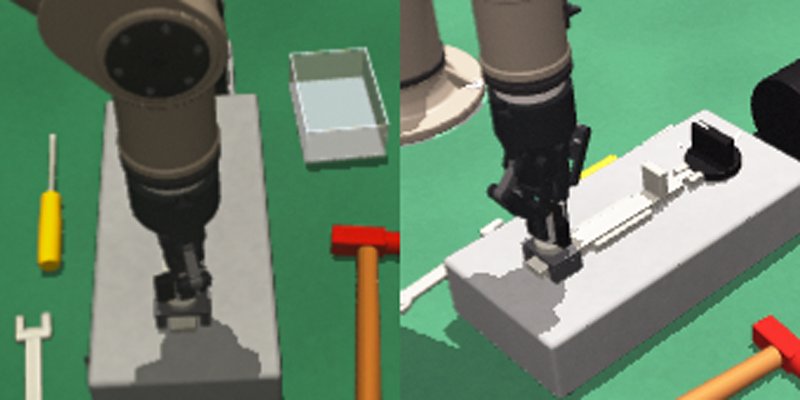

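The pictures show the fingers closed on the clamp bar, with the opening at 11.5 mm. The tips seem to touch the collar lightly, so I'll raise the tool slightly and turn.

Emit:
play_rows --commands '[[[1,0,0,-0.012,0],[1,0,0,-0.012,-0.06],[1,0,0,-0.012,-0.12],[1,0,0,-0.012,-0.18],[1,0,0,-0.012,-0.25],[1,0,0,-0.012,-0.32],[1,0,0,-0.012,-0.39],[1,0,0,-0.012,-0.46],[1,0,0,-0.012,-0.53],[1,0,0,-0.012,-0.6],[1,0,0,-0.012,-0.6],[1,0,0,-0.012,-0.6]]]'

```text
clock: 5.5
tcp_pos: [0.5017, -0.119, 0.1246]
orientation: [-2.604, -1.752, 0.002]
contact_force: [-0.8, 4.3, -9.3]
grip_width: 0.0116
gripper_force: 33.4
```

```bash
python3 - <<'E'
from h import *
o=get_obs();print({k:np.round(o[k],3) for k in("joints","contact_force","moment","tcp_pos","grip_width")},R.from_rotvec(o["orientation"]).as_matrix()[:2,0])
E
```

```text
{'joints': array([ 0.547,  0.405, -0.53 ,  2.   ,  0.277,  0.809, -0.527]), 'contact_force': array([-0.783,  4.316, -9.316]), 'moment': array([ 0.942,  0.099, -0.003]), 'tcp_pos': array([ 0.502, -0.119,  0.125]), 'grip_width': np.float64(0.012)} [0.37639188 0.92646022]
```

Emit:
play_rows --commands '[[[-0.5,0,0,0,0],[-0.5,0,0,0,0],[-0.5,0,0,0,0],[-0.5,0,0,0,0],[-0.5,0,0,-0.2,0],[-0.5,0,0,-0.4,0],[-0.5,0,0,-0.6,0]]]'

```text
clock: 6.08
tcp_pos: [0.5028, -0.1203, 0.2472]
orientation: [-2.604, -1.756, 0.0]
contact_force: [1.3, 0.6, 0.2]
grip_width: 0.0639
gripper_force: 0.0
```

Emit:
play_rows --commands '[[[-0.5,0.2,-0.1,-0.1,-0.08],[-0.5,0.4,-0.17,-0.1,-0.16],[-0.5,0.5,-0.2,-0.1,-0.24],[-0.5,0.5,-0.2,-0.1,-0.32],[-0.5,0.5,-0.2,-0.1,-0.4],[-0.5,0.5,-0.2,-0.1,-0.48],[-0.5,0.5,-0.2,-0.1,-0.56],[-0.5,0.5,-0.2,-0.1,-0.64],[-0.5,0.5,-0.2,-0.1,-0.64]]]'

```text
clock: 6.83
tcp_pos: [0.5037, -0.0128, 0.2661]
orientation: [1.43, 2.796, 0.0]
contact_force: [-0.1, 0.2, 0.8]
grip_width: 0.0637
gripper_force: 0.0
```

Emit:
play_rows --commands '[[[-0.5,0,0,0,-0.08],[-0.5,0,0,0,-0.16],[-0.5,0,0,0,-0.24],[-0.5,0,0,0,-0.32],[-0.5,0,0,0,-0.4],[-0.5,0,0,0,-0.48],[-0.5,0,0,0,-0.56],[-0.5,0,0,0,-0.6],[-0.5,0,0,0,-0.6]]]'

```text
clock: 7.58
tcp_pos: [0.5036, -0.0129, 0.2659]
orientation: [0.013, 3.141, -0.0]
contact_force: [-0.7, 0.3, -0.3]
grip_width: 0.0643
gripper_force: 0.0
```

```bash
python3 - <<'E'
from h import *
p,o=shot("wrist","w2")
print(o["clock"],np.round(o["tcp_pos"],4),R.from_rotvec(o["orientation"]).as_matrix().round(3).tolist(),np.round(o["joints"],2))
for t,z in(("dial_grip",.12),("bolt_grip",.12),("clamp_grip",.1495)):
  for d in viewer.trace(p,t)[:1]:
    print(t,round(d["score"],2),np.round(d["rect"]))
print(w2pix(p,[[.502,.017,.13],[.502,.102,.132],[.502,-.122,.1495]],o))
cv2.imwrite("pics/w2.png",cv2.resize(p["pixels"],(768,576),interpolation=cv2.INTER_CUBIC)[:,:,::-1])
E
```

```text
7.5833 [ 0.5036 -0.0129  0.2659] [[-1.0, 0.008, 0.0], [0.008, 1.0, -0.0], [-0.0, -0.0, -1.0]] [ 0.72  0.29 -0.97  1.87  0.27  1.12  1.22]
dial_grip 0.6 [318. 140. 390. 202.]
bolt_grip 0.56 [139. 158. 338. 193.]
clamp_grip 0.74 [116. 156. 174. 196.]
[[287.33661961 179.16883828]
 [373.41691632 178.96006562]
 [140.89609555 186.05586656]]
```

View pics/w2.png

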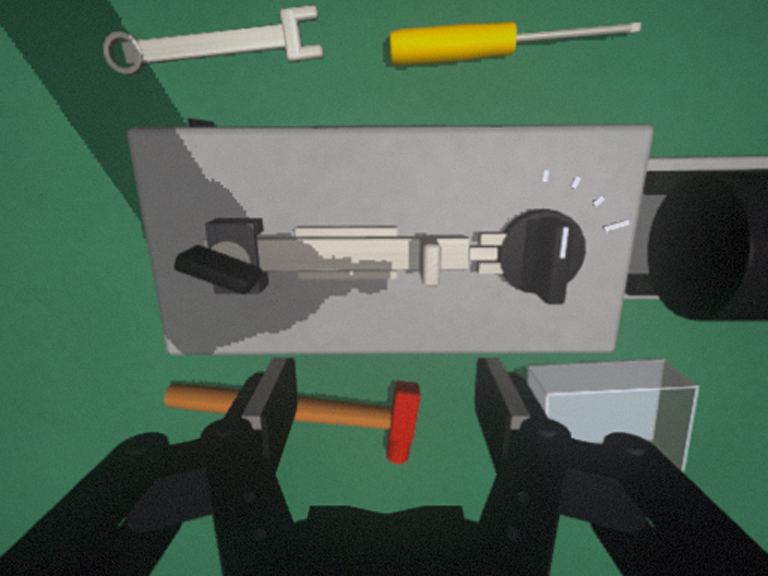

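The picture shows the knob bar swung nearly lengthwise at (220,268), so the clamp is loose. The fin is at (431,263) and the dial at (543,258), all in the 1.5x view. This matches the prediction, so I'll grasp the fin.

Emit:
play_rows --commands '[[[0,0.01,0.147,0.15,0],[0,0.01,0.147,0.3,0],[0,0.01,0.147,0.45,0],[0,0.01,0.147,0.6,0],[0,0.01,0.147,0.7,0],[0,0.01,0.147,0.81,0],[0,0.01,0.147,0.81,0],[0,0.01,0.147,0.81,0]]]'

```text
clock: 8.45
tcp_pos: [0.5011, 0.017, 0.1033]
orientation: [-0.012, -3.14, -0.0]
contact_force: [0.3, 0.6, 0.3]
grip_width: 0.0428
gripper_force: 0.0
```

Emit:
play_rows --commands '[[[1,0,0,0,0],[1,0,0,0,0],[1,0,0,0,0],[1,0,0,0,0],[1,0,0,0,0],[1,0,0,0,0],[1,0,0,0,0],[1,0,0,0,0]]]'

```text
clock: 9.12
tcp_pos: [0.5028, 0.017, 0.1052]
orientation: [0.01, 3.139, -0.001]
contact_force: [-0.2, -0.9, 7.3]
grip_width: 0.0113
gripper_force: 34.3
```

Emit:
play_rows --commands '[[[1,0,0,-0.01,0],[1,0,-0.03,-0.01,0],[1,0,-0.06,-0.01,0],[1,0,-0.09,-0.01,0],[1,0,-0.12,-0.01,0],[1,0,-0.15,-0.01,0],[1,0,-0.18,-0.01,0],[1,0,-0.195,-0.01,0],[1,0,-0.205,-0.01,0],[1,0,-0.21,-0.01,0],[1,0,-0.21,-0.01,0]]]'

```text
clock: 10.03
tcp_pos: [0.5026, -0.0221, 0.1055]
orientation: [0.007, 3.138, 0.009]
contact_force: [6.9, 9.5, -17.4]
grip_width: 0.0119
gripper_force: 32.0
```

Emit:
play_rows --commands '[[[1,0,-0.012,0.008,0],[1,0,-0.012,0.008,0],[1,0,-0.012,0.008,0]]]'

```text
clock: 10.28
tcp_pos: [0.5027, -0.0222, 0.1053]
orientation: [0.005, 3.138, 0.011]
contact_force: [1.2, 13.4, -0.8]
grip_width: 0.0115
gripper_force: 34.4
```

```bash
python3 - <<'E'
from h import *
o=get_obs();print({k:np.round(o[k],4) for k in("joints","contact_force","moment","tcp_pos","grip_width")})
E
```

```text
{'joints': array([ 0.6053,  0.4996, -0.8455,  2.0319,  0.5023,  0.8226,  1.0371]), 'contact_force': array([ 1.1733, 13.44  , -0.7877]), 'moment': array([ 2.5725, -0.2231, -0.0211]), 'tcp_pos': array([ 0.5027, -0.0222,  0.1053]), 'grip_width': np.float64(0.0115)}
```

Emit:
play_rows --commands '[[[-0.2,0,0.02,0,0],[-0.2,0,0.02,0,0],[-0.2,0,0.02,0,0],[-0.2,0,0.02,0,0],[-0.2,0,0.02,-0.2,0],[-0.2,0,0.02,-0.4,0],[-0.2,0,0.15,-0.5,0],[-0.2,0,0.35,-0.5,0],[-0.2,0,0.5,-0.5,0],[-0.2,0,0.5,-0.5,0],[-0.2,0,0.5,-0.5,0]]]'

```text
clock: 11.2
tcp_pos: [0.5018, 0.0738, 0.2044]
orientation: [0.005, 3.141, -0.0]
contact_force: [0.0, -0.4, -0.1]
grip_width: 0.0512
gripper_force: 0.0
```

```bash
python3 - <<'E'
from h import *
p,o=shot("wrist","w3")
print(o["clock"],np.round(o["tcp_pos"],4),np.round(o["joints"],2))
print(w2pix(p,[[.5015,-.0231,.13],[.502,.102,.132],[.502,.102,.098]],o)*1.5)
cv2.imwrite("pics/w3.png",cv2.resize(p["pixels"],(768,576),interpolation=cv2.INTER_CUBIC)[:,:,::-1])
f=lambda a,z:np.round(pix2w(p,np.array(a)/1.5,z,o),4).tolist()
for d in viewer.trace(p,"dial_grip")[:1]: print(d["rect"]*np.array(1.5))
E
```

```text
11.2 [0.5018 0.0738 0.2044] [ 0.52  0.38 -0.96  1.93  0.37  1.01  0.96]
[[204.39242487 303.45201179]
 [439.91307571 304.80149288]
 [433.13211876 285.03045528]]
[355.95 225.9  486.45 346.65]
```

View pics/w3.png

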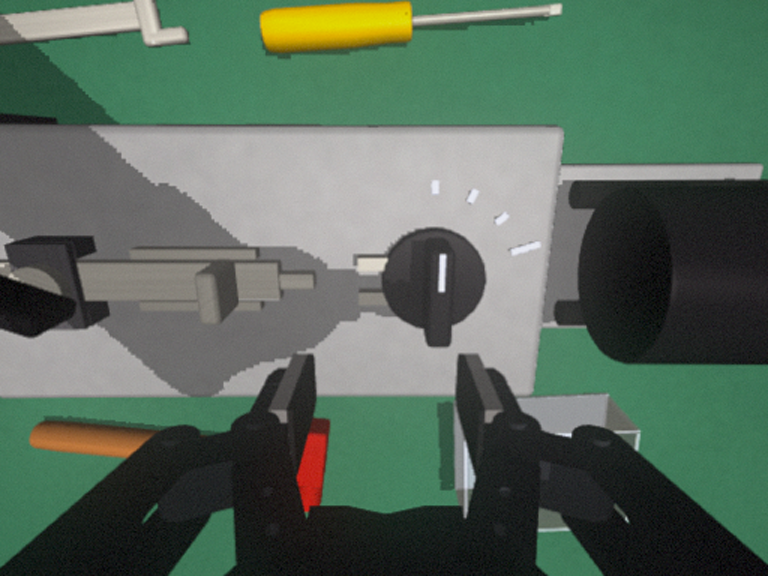

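The fin stands fully back at (207,300) and its nose is out of the slot. The dial bar is at (440,300), as predicted, so I'll grasp it.

Emit:
play_rows --commands '[[[-0.2,0,0.07,0.05,0],[-0.2,0,0.141,0.1,0],[-0.2,0,0.141,0.2,0],[-0.2,0,0.141,0.3,0],[-0.2,0,0.141,0.4,0],[-0.2,0,0.141,0.49,0],[-0.2,0,0.141,0.49,0],[-0.2,0,0.141,0.49,0]]]'

```text
clock: 11.97
tcp_pos: [0.5017, 0.0991, 0.1054]
orientation: [-0.013, -3.139, 0.001]
contact_force: [0.8, -0.3, 0.1]
grip_width: 0.0512
gripper_force: 0.0
```

Emit:
play_rows --commands '[[[1,0,0,0,0],[1,0,0,0,0],[1,0,0,0,0],[1,0,0,0,0],[1,0,0,0,0],[1,0,0,0,0],[1,0,0,0,0],[1,0,0,0,0],[1,0,0,0,0]]]' --grip_force 50

```text
clock: 12.72
tcp_pos: [0.5031, 0.1027, 0.1075]
orientation: [0.008, 3.139, 0.004]
contact_force: [-0.1, 5.4, 3.6]
grip_width: 0.013
gripper_force: 52.1
```

Emit:
play_rows --commands '[[[1,0,0.01,-0.005,0.07],[1,0,0.01,-0.005,0.14],[1,0,0.01,-0.005,0.21],[1,0,0.01,-0.005,0.28],[1,0,0.01,-0.005,0.35],[1,0,0.01,-0.005,0.42],[1,0,0.01,-0.005,0.49],[1,0,0.01,-0.005,0.56],[1,0,0.01,-0.005,0.63],[1,0,0.01,-0.005,0.7],[1,0,0.01,-0.005,0.76],[1,0,0.01,-0.005,0.815]]]'

```text
clock: 13.72
tcp_pos: [0.5015, 0.1009, 0.1076]
orientation: [1.891, 2.508, -0.005]
contact_force: [-2.7, -3.4, 3.9]
grip_width: 0.013
gripper_force: 52.3
```

Emit:
play_rows --commands '[[[1,0,0,0,0],[1,0,0,0,0],[1,0,0,0,0]]]'

```text
clock: 13.97
tcp_pos: [0.5015, 0.1009, 0.1075]
orientation: [1.882, 2.515, -0.005]
contact_force: [-3.8, -3.9, 7.4]
grip_width: 0.0132
gripper_force: 52.5
```

```bash
python3 - <<'E'
from h import *
p,o=shot("wrist","w4")
M=R.from_rotvec(o["orientation"]).as_matrix()
print({k:np.round(o[k],4) for k in("clock","joints","contact_force","moment","tcp_pos","grip_width")},M[:2,0],180-np.degrees(np.arctan2(M[1,0],M[0,0])))
q=viewer.grab_frame("scene");s=viewer.grab_frame("side")
a=s["pixels"][110:280,150:320];b=q["pixels"][90:260,140:310]
cv2.imwrite("pics/v4.png",np.hstack([cv2.resize(x,(400,400),interpolation=cv2.INTER_CUBIC) for x in(a,b)])[:,:,::-1])
E
```

```text
{'clock': np.float64(13.9667), 'joints': array([ 0.1396,  0.4333, -0.5655,  2.0203,  0.3293,  0.779 , -0.3359]), 'contact_force': array([-3.7766, -3.8945,  7.3753]), 'moment': array([-1.0371,  0.8948,  0.1108]), 'tcp_pos': array([0.5015, 0.1009, 0.1075]), 'grip_width': np.float64(0.0132)} [-0.28225486  0.95933622] 73.60511974048413
```

View pics/w4.png

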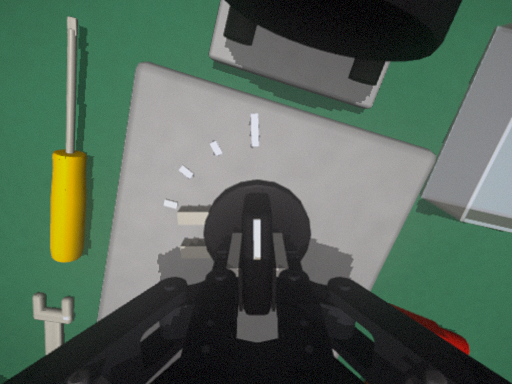

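View pics/v4.png

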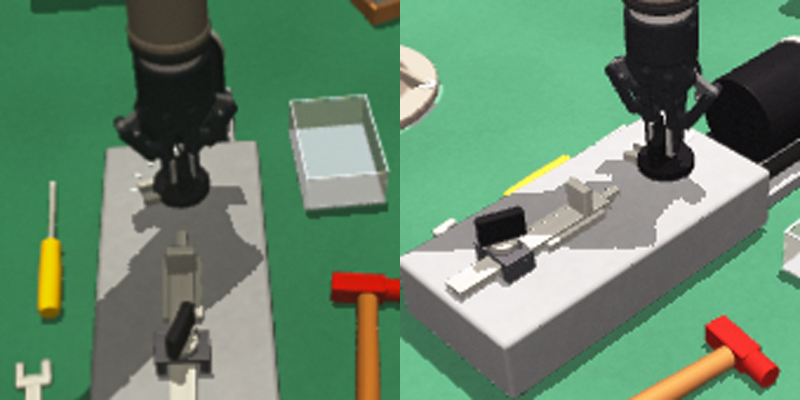

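The white line on the dial bar, at (257,240), points at the long mark, at (255,130). The lugs have turned with the dial, the bolt is fully back, and the tools and bin look undisturbed.

```bash
python3 -c "
from bench import r
print(r.hand_in())"
```

```text
the job is handed in; nothing more can be done
None
```

I loosened the clamp knob, slid the bolt fully back, and handed the job in at about 14 s with the gripper holding the dial at its third click (about 1.28 rad); the hammer, wrench, screwdriver and bin were not touched.

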